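# Close the bench caliper on the mould block and lock it

### The arm

A 6-joint arm with a two-finger parallel gripper is mounted at the origin on the work surface. World frame = base frame: x ahead of the robot, y to its left, z up, the work surface at z = 0. Lengths are in mm, angles in rad, forces in N, time in s.
With the tool pointing down it reaches from about 275 to 1000 mm from the base axis. Payload 8.4 kg.
Tool frame: the origin (TCP) lies between the finger pads; the fingertips stand r.finger_overhang ahead of it and the grasp point (between the pads) is the TCP (r.finger_overhang is the distance from the TCP to the fingertips, in mm); z points along the fingers, y is the line along which they close (so a half turn about z gives the same grasp; the last joint's range is limited). The gripper opens to 85 mm and grips with 20 to 120 N. Pads are 22 mm wide; open, the fingers measure 114 mm over their backs; the gripper's body (76 mm by 85 mm) begins 54 mm behind the grasp point. The pads swing forward as they close: fully open they stand 13 mm farther back than shut.
Start: joints at [1.288, 0.353, 1.633, -0, 1.155, -0.002], TCP at [173.201, 600.524, 250.281] pointing down, gripper open.
Joint ranges: [-2.63, 2.63], [-0.92, 2.1], [0.06, 2.66], [-1.3, 4.44], [0, 2.69], [-3.02, 3.02]. Speed limits (rad/s): [2.22, 2.22, 2.79, 3.14, 3.14, 3.14].

### API

Orientations are given as [roll, pitch, yaw] about the fixed x, y, z axes, in that order (R = Rz(yaw) Ry(pitch) Rx(roll)).
In Python, from rig import r, cams, sign_off gives the robot as it stands.
- The arm moves only by the shell command python3 -m crank 'ROWS' [FORCE]. ROWS is JSON, a list of rows, each a list of 7 numbers: the shift along the tool's x, y, z in m, then the turn, a rotation vector about the tool's x, y, z in rad, then the closure, from 0 (fully open) to 1 (shut). In form: [[dx, dy, dz, ax, ay, az, gripper], ...]. A call has 1 to 5 rows; each row is the pose to reach, as a shift and turn from the pose commanded when the call began, along the tool's axes at that moment; what a row does not reach only later rows make up. A row lasts 1/10 s, in which the tool goes at most 50 mm and 8.59 degrees, less where a joint would pass 70% of its speed; a pose out of reach is approached as far as the arm can. A call with a gripper value outside its range is refused whole. The fingers move at their own pace and stop on an object; FORCE is the grip in N (left out, the last holds). Time passes only in rows, so rows that repeat a pose let the fingers close. It gives the time, the measured TCP pose, the force, the opening and the grip force at its end, in the units of the state.
- r.sense(): the state, without advancing time (a new reading comes with each control period).
- cams.grab_frame(name): name is "side" or "top" or "wrist"; returns a dict with "image" (480x640x3 uint8, red, green, blue), "fx", "fy", "cx", "cy" (pixels), "position" and "orientation" of the camera in the world. Camera axes: x right, y down, z forward; pixel columns grow to the right and rows downward; lengths in mm; the calibration is good to about 2 mm. A picture is of the moment at which its call begins. There is no depth.
- sign_off(): hands the job in; it is judged then, once.
The state is a dict: "clock": time; "qpos": joint angles; "qvel": joint speeds; "joint_efforts": joint torques, N m; "eef_pos": TCP position; "tcp_rot": TCP orientation; "contact_force": force on the tool from outside, world axes, zero at the start; "wrist_torque": the same for the moment, N m; "opening": opening from 0.0 (shut) to 1.0 (fully open); "grasp_force": force on a finger pad.
Only numpy, scipy, OpenCV 4.12 (cv2) and the standard library are available. Lean on these libraries where they do the work, as an engineer would, in place of code of your own. Each camera call takes 0.05 s, during which the arm holds its last target. There are 200 camera calls.

### The job

Measure the aluminium mould block in the bench caliper: turn the red clamp knob anticlockwise to free the white carriage, slide the carriage gently until its jaw squares the block up and nips it against the fixed jaw, then turn the knob clockwise until the clamp is fully tight, so that the measurement is kept. Leave the block flat in the caliper, let go, and do not disturb the other things on the bench.

Things in the scene. Friction and masses are not known exactly. Their poses are not given: they have to be found in the camera images.
- caliper: Bench caliper fixed to the table: a steel base plate 120 (x) x 310 (y) x 18 mm high (y from -140 to +170 mm) on which the block lies and the carriage slides. Origin on the table, under the middle of the base plate's width; y along the slideway, pointing from the fixed jaw towards the carriage (opening); z up.
- anvil_face (a point): Middle of the fixed jaw's measuring face, at caliper y = -90 mm, 40 mm above the table. The fixed jaw is dark steel, 110 wide (x) x 30 x 44 mm high (18 to 62 mm above the table); its face looks to caliper +y.
- jaw_face (a point): Middle of the moving jaw's measuring face, 40 mm above the table, looking to caliper -y. The moving jaw is a dark steel plate 110 wide x 12 thick, top 61 mm above the table, carried by the white carriage, which reaches 76 mm behind the face and is 55 mm high above the table.
- jaw (a joint): Distance between the two jaw faces in m (0 closed, 0.14 fully open). Freed, the carriage slides with about 3 N of friction and stays where it is left; locked, it does not slide.
- clamp (a joint): Angle of the red clamp knob in rad: 0 fully loose, 2.8 its tight end stop; grows as the knob turns clockwise seen from above. Below 1.0 the carriage is free; from about 1.1 up the clamp bites harder and harder, and from 2.2 on it is tight. Turning takes 0.1 to 0.25 N m and the knob stays where it is left. At 0 the knob's bar lies along caliper x; at angle a it is turned clockwise by a from there.
- clamp_grip (a point): Middle of the knob's bar, on the knob's upright axis, 88 mm above the table and 45 mm behind the moving jaw's face; it travels with the carriage. The bar is red plastic, 72 long x 16 wide x 34 mm high (71 to 105 mm above the table), with a white stripe on the top of one half.
- block: Aluminium mould block lying loose on the caliper's base between the jaws, 110 (x) x 60 (y) x 40 mm high, 0.3 to 0.6 kg. Origin at the centre of its underside. Its 60 mm width is the one to be measured; it starts up to 0.1 rad askew and some millimetres off the fixed jaw.
- spacer: Bystander: steel spacer plate 50 x 120 x 10 mm lying flat beside the caliper; origin at the centre of its underside.
- rod: Bystander: brass rod, 16 mm diameter, 130 mm long, lying beside the caliper; origin at the middle, on the table.
- timer: Bystander: white lab timer 70 x 65 x 18 mm, origin at the centre of its underside.
- spray: Bystander: blue spray can, 52 mm diameter, 170 mm tall, standing; origin at the centre of its underside.
- pot: Bystander: open steel cup, 90 mm wide, 80 mm tall; origin at the centre of its underside.
- spatula: Bystander: spatula with a wooden handle, about 200 mm long, lying on the table; origin near its middle, on the table.
There are look-alikes about, which are no part of the job. Of the things that look like the block, the largest one is meant.

How it is judged (in metres and radians):
On the way, in this order (a step that is already met when the one before it is completed fails the run):
1. the clamp knob has been turned back to below 1.0 rad, freeing the carriage (value of joint clamp below 1 rad), for 0.1 s.
2. the block is pressed between the moving jaw and the fixed jaw (more than 1 N on each) with its width square to the jaws, within 0.035 rad (contact force between each of jaw, anvil and block above 1 N and angle between the y axis of block and the y axis of caliper, either way round below 0.035 rad), for 0.2 s.
At the end, for the whole second after the job is handed in: The clamp knob is at 2.2 rad or more and the jaw opening at most 61.8 mm (and over 55); the block lies flat and still on the base between the jaws, square within 0.035 rad, centred within 30 mm across the base and 3 mm of y = -60 mm (value of joint clamp above 2.2 rad and value of joint jaw between 0.055 and 0.0618 m and angle between the y axis of block and the y axis of caliper, either way round below 0.035 rad and x of block in the frame of caliper between -0.03 and 0.03 m and y of block in the frame of caliper between -0.063 and -0.057 m and z of block in the frame of caliper below 0.021 m and angle between block's own z axis and vertical below 0.04 rad and linear speed of block below 0.01 m/s); the robot touches nothing.
It fails at once if a jaw squeezes the block with more than 30 N (contact force between any of jaw, anvil and block above 30 N).
It fails at once if a bystander (spacer, rod, timer, spray can, cup or spatula) is moved by more than 25 mm (distance of any of spacer, rod, timer, spray, pot, spatula from where it was at the start of the episode above 0.025 m).
It also fails if it takes over 61 s, if anything falls off the work surface, if the arm or the gripper's body presses on something with over 40 N, if the wrist force passes 120 N, or if a joint passes its speed limit or range.

## Working session

There is one attempt and no reset: what is moved stays moved. The work goes in short steps, Python scripts to look and compute and a shell command to move; the robot and the scene stay as the last step left them, time stands still between calls to the robot, and variables do not carry over. Pictures are saved under pics/ and viewed, at most 10 in all, crops included, and the job is handed in when it is done.

```bash
mkdir -p pics; ls; python3 - <<'E'
from rig import r,cams
import cv2,numpy as np
for n in("top","side"):
    f=cams.grab_frame(n); cv2.imwrite(f"pics/{n}0.png",f["image"][:,:,::-1]); print(n,{k:np.round(v,3) for k,v in f.items() if k!="image"})
s=r.sense();print(s,r.finger_overhang)
E
```

```text
pics
top {'fx': np.float64(437.639), 'fy': np.float64(437.639), 'cx': np.float64(320.21), 'cy': np.float64(247.019), 'position': array([443.995,  12.231, 984.787]), 'orientation': array([-2.996,  0.003, -1.567])}
side {'fx': np.float64(582.944), 'fy': np.float64(582.944), 'cx': np.float64(319.835), 'cy': np.float64(233.597), 'position': array([  345.47 , -1125.455,   857.15 ]), 'orientation': array([-2.156,  0.014, -0.209])}
{'clock': 0.1, 'qpos': array([ 1.28760048e+00,  3.53608728e-01,  1.63402170e+00, -9.50073454e-06,
        1.15520635e+00, -2.39148107e-03]), 'qvel': array([ 1.68696633e-03, -1.28938456e-03, -3.32287310e-03,  7.98146750e-04,
       -9.26542702e-05,  1.13942614e-04]), 'joint_efforts': array([ 1.40225104e-03, -6.06354904e+01, -3.42822611e+01,  1.94039094e-04,
        3.90734334e-03,  1.44709503e-05]), 'eef_pos': array([173.09533287, 600.15138   , 249.63439424]), 'tcp_rot': array([-3.14034852e+00,  5.71193542e-06,  2.86079213e+00]), 'contact_force': array([ 0.2096141 , -0.34464209,  0.3376265 ]), 'wrist_torque': array([ 0.04839588,  0.0258737 , -0.0380305 ]), 'grasp_force': 0.0, 'opening': 1.00271260594515} 19.0
```

View pics/top0.png

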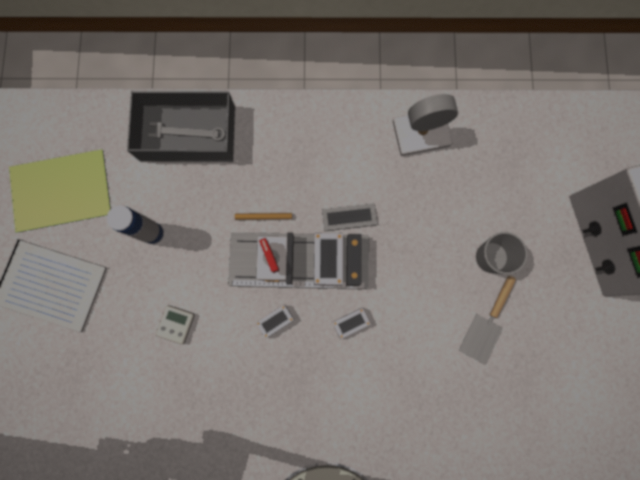

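View pics/side0.png

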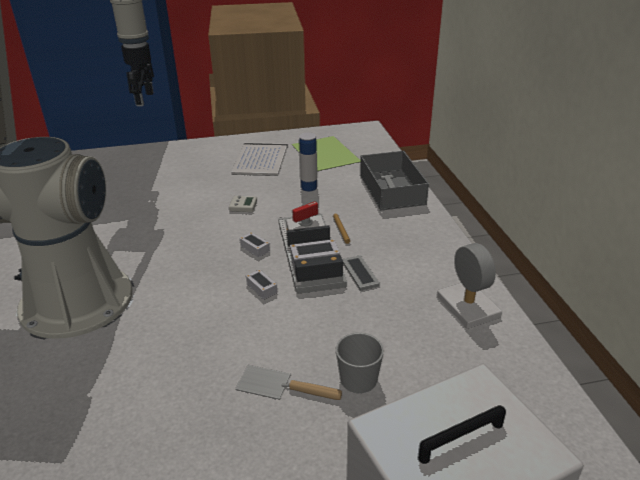

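The top view shows the caliper at columns 230–367 and rows 233–288. The fixed jaw is at the right (353,260), the block at (328,258), the moving jaw at about column 290 and the red knob at (269,255). The side view agrees with this. Next I'll turn these pixels into positions.

```bash
cat > h.py <<'E'
import numpy as np,cv2
from scipy.spatial.transform import Rotation as R
def cast(f,uv,z):
    uv=np.atleast_2d(np.asarray(uv,float))
    d=np.c_[(uv[:,0]-f["cx"])/f["fx"],(uv[:,1]-f["cy"])/f["fy"],np.ones(len(uv))]
    d=d@R.from_euler("xyz",f["orientation"]).as_matrix().T
    p=np.asarray(f["position"]); t=(z-p[2])/d[:,2]
    return (p+t[:,None]*d)[:,:2]
def red(im):
    h=cv2.cvtColor(im,cv2.COLOR_RGB2HSV); return (((h[...,0]<8)|(h[...,0]>172))&(h[...,1]>140)&(h[...,2]>70)).astype(np.uint8)
def rect(f,m,z):
    c=max(cv2.findContours(m,cv2.RETR_EXTERNAL,cv2.CHAIN_APPROX_NONE)[0],key=cv2.contourArea)
    w=cast(f,c.reshape(-1,2),z); (c0,s,a)=cv2.minAreaRect(w.astype(np.float32)); return c0,s,a
E
python3 - <<'E'
from rig import cams
from h import *
f=cams.grab_frame("top"); im=f["image"]
m=red(im); m[:220]=0;m[300:]=0;m[:,:230]=0;m[:,370:]=0
print("knob top",rect(f,m,105))
crop=im[195:325,215:385]; cv2.imwrite("pics/crop1.png",cv2.resize(crop[:,:,::-1],None,fx=4.6,fy=4.6,interpolation=cv2.INTER_CUBIC))
E
```

```text
knob top ((556.74951171875, 119.45384216308594), (68.27141571044922, 13.861016273498535), 22.762266159057617)
```

View pics/crop1.png

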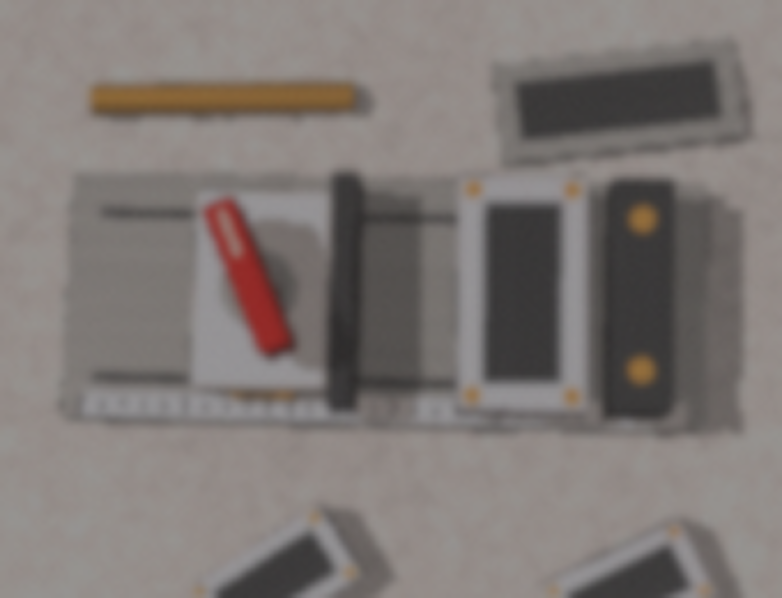

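The crop shows the knob bar with its stripe end at crop (225,215) and its other end at (280,345). That puts the bar about 0.40 rad anticlockwise from +x, so the clamp reads about 2.74 and is tight. The moving jaw is at crop x≈345, the block at x 457–590 and the fixed jaw face at x≈608. The caliper axes are close to the world axes. I'll move above the knob and turn to tool yaw ≈0.4.

```bash

python3 -m crank '[[-0.034,-0.024,0,0,0,0,0],[-0.068,-0.048,0,0,0,0,0],[-0.102,-0.072,0,0,0,0,0],[-0.136,-0.096,0,0,0,0,0],[-0.170,-0.120,0,0,0,0,0]]'
python3 -m crank '[[-0.034,-0.024,0,0,0,0,0],[-0.068,-0.048,0,0,0,0,0],[-0.102,-0.072,0,0,0,0,0],[-0.136,-0.096,0,0,0,0,0],[-0.170,-0.120,0,0,0,0,0]]'
python3 -m crank '[[-0.033,-0.023,0,0,0,0,0],[-0.066,-0.046,0,0,0,0,0],[-0.100,-0.070,0,0,0,0,0],[-0.132,-0.092,0,0,0,0,0],[-0.163,-0.115,0,0,0,0,0]]'
python3 -m crank '[[0,0,0,0,0,0.12,0],[0,0,0,0,0,0.25,0],[0,0,0,0,0,0.37,0],[0,0,0,0,0,0.50,0],[0,0,0,0,0,0.62,0]]'
python3 -m crank '[[0,0,0,0,0,0.12,0],[0,0,0,0,0,0.25,0],[0,0,0,0,0,0.37,0],[0,0,0,0,0,0.50,0],[0,0,0,0,0,0.62,0]]'
python3 -m crank '[[0,0,0,0,0,0.12,0],[0,0,0,0,0,0.25,0],[0,0,0,0,0,0.37,0],[0,0,0,0,0,0.50,0],[0,0,0,0,0,0.62,0]]'
python3 -m crank '[[0,0,0,0,0,0.12,0],[0,0,0,0,0,0.24,0],[0,0,0,0,0,0.36,0],[0,0,0,0,0,0.48,0],[0,0,0,0,0,0.60,0]]'
python3 -m crank '[[0,0,0,0,0,0,0],[0,0,0,0,0,0,0]]'
python3 - <<'E'
from rig import r,cams
from h import *
s=r.sense();print(s["eef_pos"],s["tcp_rot"],s["qpos"])
f=cams.grab_frame("wrist");cv2.imwrite("pics/w1.png",f["image"][:,:,::-1]);print(f["position"],f["orientation"])
print(rect(f,red(f["image"]),105))
E
```

```text
clock: 0.65
eef_pos: [303.9, 436.6, 250.1]
tcp_rot: [-3.141, -0.0, 2.861]
contact_force: [0.7, 0.5, -0.4]
opening: 1.005
grasp_force: 0.0
clock: 1.15
eef_pos: [434.1, 274.2, 250.2]
tcp_rot: [-3.142, -0.0, 2.861]
contact_force: [0.8, 0.0, -0.0]
opening: 1.0
grasp_force: 0.0
clock: 1.65
eef_pos: [559.0, 118.5, 250.1]
tcp_rot: [-3.142, -0.0, 2.861]
contact_force: [0.4, 0.9, -0.4]
opening: 1.001
grasp_force: 0.0
clock: 2.15
eef_pos: [558.0, 119.9, 250.0]
tcp_rot: [-3.141, -0.0, 2.235]
contact_force: [0.5, -0.0, -0.2]
opening: 0.998
grasp_force: 0.0
clock: 2.65
eef_pos: [557.9, 120.0, 250.0]
tcp_rot: [-3.141, 0.0, 1.615]
contact_force: [-0.1, 0.6, 0.2]
opening: 1.001
grasp_force: 0.0
clock: 3.15
eef_pos: [557.9, 120.0, 250.0]
tcp_rot: [-3.141, 0.0, 0.995]
contact_force: [0.0, 0.4, -0.4]
opening: 1.005
grasp_force: 0.0
clock: 3.65
eef_pos: [557.9, 120.0, 250.0]
tcp_rot: [-3.141, 0.001, 0.396]
contact_force: [0.1, 0.2, 0.1]
opening: 1.0
grasp_force: 0.0
clock: 3.85
eef_pos: [558.0, 120.0, 250.1]
tcp_rot: [-3.142, 0.0, 0.404]
contact_force: [0.5, -0.1, -0.4]
opening: 1.0
grasp_force: 0.0
[557.9994952  120.01355824 250.14794967] [-3.14151108e+00  3.15003336e-04  4.04257563e-01] [2.09212116e-01 2.69505277e-01 1.75144736e+00 2.10731607e-05
 1.12096485e+00 1.37574173e+00]
[631.23859788 150.66732811 374.02539054] [ 2.82610088e+00  1.58736521e-03 -1.16584356e+00]
((560.7197875976562, 121.04502868652344), (73.2158432006836, 15.323500633239746), 23.215614318847656)
```

View pics/w1.png

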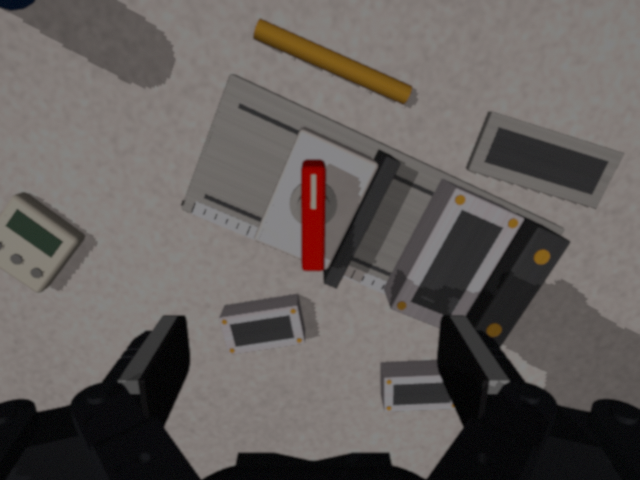

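The wrist view shows the knob bar upright at about (313,215), from rows 160 to 270, lined up with the tool. The moving jaw runs (385,155)–(333,283), and the block and fixed jaw lie to its right. The two cameras agree on the knob position within 4 mm. Next I'll descend and grip.

```bash

python3 -m crank '[[0.002,0,0.035,0,0,0,0],[0.002,0,0.07,0,0,0,0],[0.002,0,0.1,0,0,0,0],[0.002,0,0.13,0,0,0,0],[0.002,0,0.15,0,0,0,0]]' 40
python3 -m crank '[[0,0,0.005,0,0,0,0],[0,0,0.008,0,0,0,0],[0,0,0.008,0,0,0,0.5],[0,0,0.008,0,0,0,0.9],[0,0,0.008,0,0,0,1]]' 40
python3 -m crank '[[0,0,0,0,0,0,1],[0,0,0,0,0,0,1],[0,0,0,0,0,0,1],[0,0,0,0,0,0,1],[0,0,0,0,0,0,1]]' 40
python3 - <<'E'
from h import *
f=dict(fx=437.639,fy=437.639,cx=320.21,cy=247.019,position=[443.995,12.231,984.787],orientation=[-2.996,.003,-1.567])
c=lambda p,z:cast(f,np.array(p)/4.6+[215,195],z)
for n,p,z in (("slot1",[(100,212),(455,218)],18),("slot2",[(95,376),(455,385)],18),("anvil face",[(610,183),(604,415)],62),("jaw top",[(334,176),(331,406),(360,176),(356,406)],61),("block",[(460,180),(588,182),(458,408),(588,410)],58)):
    w=c(p,z);print(n,w.round(1).tolist())
E
```

```text
clock: 4.4
eef_pos: [559.0, 120.6, 98.2]
tcp_rot: [-3.141, 0.002, 0.403]
contact_force: [0.0, -0.8, 0.7]
opening: 1.002
grasp_force: 0.0
clock: 4.9
eef_pos: [560.6, 121.0, 93.3]
tcp_rot: [3.141, -0.002, 0.401]
contact_force: [0.2, -0.6, 0.0]
opening: 0.513
grasp_force: 0.0
clock: 5.4
eef_pos: [560.1, 121.0, 92.9]
tcp_rot: [-3.141, -0.001, 0.401]
contact_force: [-1.7, 1.9, 6.3]
opening: 0.183
grasp_force: 41.6
slot1 [[598.5, 202.6], [596.2, 29.8]]
slot2 [[518.7, 202.5], [515.0, 29.3]]
anvil face [[605.9, -43.0], [498.3, -39.7]]
jaw top [[609.0, 85.5], [502.0, 85.3], [609.1, 73.4], [502.0, 73.9]]
block [[607.8, 26.8], [607.1, -33.0], [501.5, 27.2], [500.8, -32.6]]
```

```bash

python3 -m crank '[[0,0,0,0,0,-0.08,1],[0,0,0,0,0,-0.16,1],[0,0,0,0,0,-0.24,1],[0,0,0,0,0,-0.32,1],[0,0,0,0,0,-0.40,1]]'
python3 -m crank '[[0,0,0,0,0,-0.08,1],[0,0,0,0,0,-0.16,1],[0,0,0,0,0,-0.24,1],[0,0,0,0,0,-0.32,1],[0,0,0,0,0,-0.40,1]]'; python3 -c "
from rig import r;print(r.sense()['wrist_torque'])"
```

```text
clock: 5.9
eef_pos: [559.8, 121.5, 92.9]
tcp_rot: [-3.141, -0.001, 0.804]
contact_force: [-3.9, 5.0, 7.5]
opening: 0.184
grasp_force: 41.9
clock: 6.4
eef_pos: [559.3, 121.8, 92.8]
tcp_rot: [-3.14, -0.001, 1.203]
contact_force: [-5.8, 6.4, 10.0]
opening: 0.177
grasp_force: 42.1
[ 1.00613008  0.83746772 -0.14413192]
```

```bash

python3 -m crank '[[0,0,0,0,0,-0.08,1],[0,0,0,0,0,-0.16,1],[0,0,0,0,0,-0.24,1],[0,0,0,0,0,-0.32,1],[0,0,0,0,0,-0.40,1]]'
python3 -m crank '[[0,0,0,0,0,-0.08,1],[0,0,0,0,0,-0.16,1],[0,0,0,0,0,-0.24,1],[0,0,0,0,0,-0.32,1],[0,0,0,0,0,-0.40,1]]'
python3 -m crank '[[0,0,0,0,0,-0.10,1],[0,0,0,0,0,-0.20,1],[0,0,0,0,0,-0.30,1],[0,0,0,0,0,-0.40,1],[0,0,0,0,0,-0.45,1]]'
python3 -m crank '[[0,0,0,0,0,0,1],[0,0,0,0,0,0,1]]'
python3 - <<'E'
from rig import r,cams
from h import *
s=r.sense();print(s["wrist_torque"],s["qpos"],s["tcp_rot"])
f=cams.grab_frame("wrist");cv2.imwrite("pics/w2.png",f["image"][:,:,::-1])
E
```

```text
clock: 6.9
eef_pos: [558.7, 121.9, 92.8]
tcp_rot: [-3.139, -0.002, 1.603]
contact_force: [-8.8, 6.9, 10.4]
opening: 0.181
grasp_force: 42.4
clock: 7.4
eef_pos: [558.0, 121.3, 92.8]
tcp_rot: [-3.138, -0.002, 2.004]
contact_force: [-10.8, 2.4, 14.6]
opening: 0.183
grasp_force: 42.8
clock: 7.9
eef_pos: [557.5, 120.9, 92.8]
tcp_rot: [-3.138, -0.004, 2.454]
contact_force: [-11.3, 1.3, 16.6]
opening: 0.179
grasp_force: 43.1
clock: 8.1
eef_pos: [557.5, 120.9, 92.8]
tcp_rot: [-3.138, -0.004, 2.451]
contact_force: [-12.5, 1.7, 15.9]
opening: 0.179
grasp_force: 43.1
[0.37023952 1.76241955 0.10445   ] [ 2.10492618e-01  4.67562973e-01  1.86859052e+00  1.15648721e-03
  8.10158217e-01 -6.70487048e-01] [-3.13841312 -0.00358592  2.45097105]
```

View pics/w2.png

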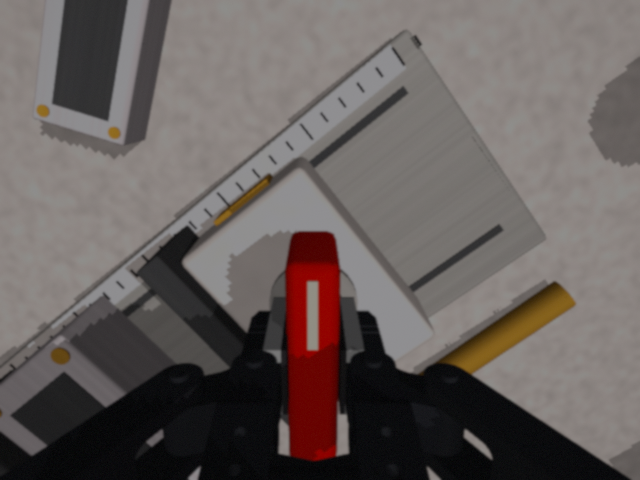

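The bar has turned with the gripper, with its stripe upright at (313,315). The clamp is now about 0.67, so the carriage is free. I'll relieve the side force, then slide in caliper −y, which is (−0.62, −0.78) in tool xy.

```bash

python3 -m crank '[[0.001,-0.001,-0.0005,0,0,0,1],[0.0023,-0.0019,-0.001,0,0,0,1],[0.0023,-0.0019,-0.001,0,0,0,1]]'
python3 -m crank '[[-0.0012,-0.0016,0,0,0,0,1],[-0.0025,-0.0031,0,0,0,0,1],[-0.0037,-0.0047,0,0,0,0,1],[-0.005,-0.0063,0,0,0,0,1],[-0.0062,-0.0078,0,0,0,0,1]]'
python3 -m crank '[[-0.0012,-0.0016,0,0,0,0,1],[-0.0025,-0.0031,0,0,0,0,1],[-0.0037,-0.0047,0,0,0,0,1],[-0.005,-0.0063,0,0,0,0,1],[-0.0062,-0.0078,0,0,0,0,1]]'
python3 -m crank '[[-0.0012,-0.0016,0,0,0,0,1],[-0.0025,-0.0031,0,0,0,0,1],[-0.0037,-0.0047,0,0,0,0,1],[-0.005,-0.0063,0,0,0,0,1],[-0.0062,-0.0078,0,0,0,0,1]]'
python3 -m crank '[[0,0,0,0,0,0,1],[0,0,0,0,0,0,1]]'
```

```text
clock: 8.45
eef_pos: [557.1, 120.9, 93.0]
tcp_rot: [3.141, 0.0, 2.451]
contact_force: [3.4, 1.8, -6.8]
opening: 0.181
grasp_force: 40.2
clock: 8.95
eef_pos: [557.0, 110.6, 93.0]
tcp_rot: [3.141, 0.0, 2.451]
contact_force: [3.9, 3.4, -12.9]
opening: 0.179
grasp_force: 39.5
clock: 9.45
eef_pos: [556.8, 100.7, 93.0]
tcp_rot: [3.141, 0.0, 2.451]
contact_force: [4.3, 3.4, -11.6]
opening: 0.177
grasp_force: 39.5
clock: 9.95
eef_pos: [556.6, 90.7, 93.0]
tcp_rot: [3.141, 0.0, 2.451]
contact_force: [4.3, 2.9, -11.3]
opening: 0.181
grasp_force: 39.5
clock: 10.15
eef_pos: [556.6, 90.4, 93.0]
tcp_rot: [-3.141, 0.001, 2.451]
contact_force: [5.1, -0.2, -13.6]
opening: 0.179
grasp_force: 39.4
```

```bash

python3 -m crank '[[-0.0012,-0.0016,0,0,0,0,1],[-0.0025,-0.0031,0,0,0,0,1],[-0.0037,-0.0047,0,0,0,0,1],[-0.0045,-0.0056,0,0,0,0,1],[-0.005,-0.0063,0,0,0,0,1]]'
python3 -m crank '[[-0.0006,-0.0008,0,0,0,0,1],[-0.0012,-0.0016,0,0,0,0,1],[-0.0019,-0.0024,0,0,0,0,1],[-0.0025,-0.0031,0,0,0,0,1],[-0.0031,-0.0039,0,0,0,0,1]]'
python3 -m crank '[[-0.0006,-0.0008,0,0,0,0,1],[-0.0012,-0.0016,0,0,0,0,1],[-0.0019,-0.0024,0,0,0,0,1],[-0.0025,-0.0031,0,0,0,0,1],[-0.0031,-0.0039,0,0,0,0,1]]'
python3 - <<'E'
from rig import cams
from h import *
f=cams.grab_frame("top")
cv2.imwrite("pics/t2.png",cv2.resize(f["image"][215:305,255:385,::-1],None,fx=6,fy=6,interpolation=cv2.INTER_CUBIC))
E
```

```text
clock: 10.65
eef_pos: [556.5, 82.8, 93.0]
tcp_rot: [3.141, 0.0, 2.451]
contact_force: [5.2, 2.3, -13.5]
opening: 0.183
grasp_force: 39.4
clock: 11.15
eef_pos: [556.4, 77.9, 93.1]
tcp_rot: [3.141, 0.0, 2.451]
contact_force: [5.6, 3.8, -13.7]
opening: 0.179
grasp_force: 39.4
clock: 11.65
eef_pos: [556.3, 73.2, 93.0]
tcp_rot: [3.141, -0.0, 2.451]
contact_force: [5.7, 5.2, -13.6]
opening: 0.184
grasp_force: 39.4
```

View pics/t2.png

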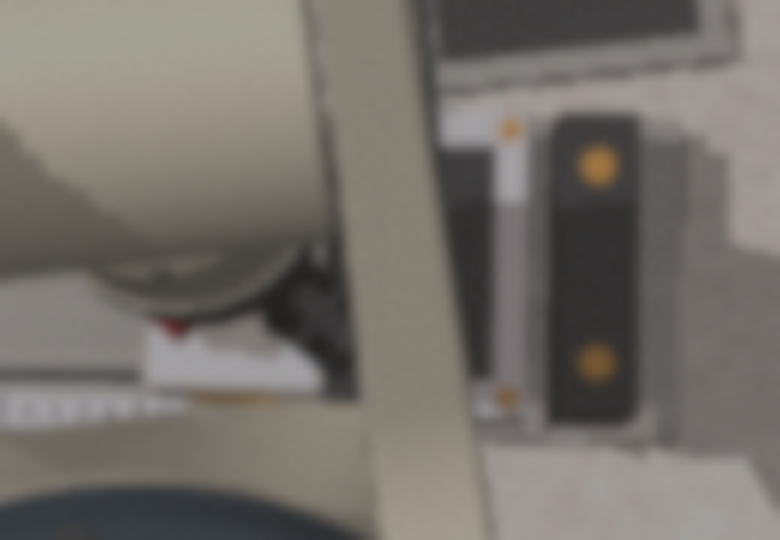

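The arm hides the jaw here. The block edge is at crop x≈527 and the fixed jaw face at x≈550, so a gap of about 6 mm is left. The y-force has just risen to 5 N, so the jaw is touching the block. I'll continue more slowly.

```bash

python3 -m crank '[[-0.0003,-0.0004,0,0,0,0,1],[-0.0006,-0.0008,0,0,0,0,1],[-0.0009,-0.0012,0,0,0,0,1],[-0.0012,-0.0016,0,0,0,0,1],[-0.0016,-0.002,0,0,0,0,1]]' | sed -n '2p;4p'
python3 -m crank '[[-0.0003,-0.0004,0,0,0,0,1],[-0.0006,-0.0008,0,0,0,0,1],[-0.0009,-0.0012,0,0,0,0,1],[-0.0012,-0.0016,0,0,0,0,1],[-0.0016,-0.002,0,0,0,0,1]]'| sed -n '2p;4p'
```

```text
eef_pos: [556.3, 70.8, 93.0]
contact_force: [5.7, 5.3, -13.2]
eef_pos: [556.3, 68.2, 93.1]
contact_force: [5.2, 6.6, -13.6]
```

```bash

python3 -m crank '[[-0.0002,-0.0002,0,0,0,0,1],[-0.0004,-0.0005,0,0,0,0,1],[-0.0006,-0.0007,0,0,0,0,1],[-0.0007,-0.0009,0,0,0,0,1],[-0.0009,-0.0012,0,0,0,0,1]]' | sed -n '2p;4p'
```

```text
eef_pos: [556.2, 66.7, 93.0]
contact_force: [5.2, 5.2, -13.7]
```

```bash

python3 -m crank '[[-0.0002,-0.0002,0,0,0,0,1],[-0.0004,-0.0005,0,0,0,0,1],[-0.0006,-0.0007,0,0,0,0,1],[-0.0007,-0.0009,0,0,0,0,1],[-0.0009,-0.0012,0,0,0,0,1]]' | sed -n '2p;4p'
```

```text
eef_pos: [556.2, 65.2, 93.0]
contact_force: [6.5, 5.5, -13.6]
```

```bash

python3 -m crank '[[-0.0002,-0.0002,0,0,0,0,1],[-0.0004,-0.0005,0,0,0,0,1],[-0.0006,-0.0007,0,0,0,0,1],[-0.0007,-0.0009,0,0,0,0,1],[-0.0009,-0.0012,0,0,0,0,1]]' | sed -n '2p;4p'
```

```text
eef_pos: [556.1, 64.0, 93.0]
contact_force: [6.1, 8.6, -14.6]
```

```bash

python3 -m crank '[[-0.0001,-0.0001,0,0,0,0,1],[-0.0002,-0.0002,0,0,0,0,1],[-0.0003,-0.0004,0,0,0,0,1],[-0.0004,-0.0005,0,0,0,0,1],[-0.0005,-0.0006,0,0,0,0,1]]' | sed -n '2p;4p'
```

```text
eef_pos: [556.2, 63.9, 93.0]
contact_force: [4.9, 13.0, -15.1]
```

The jaw has stopped at y 63.9, close to the predicted 66±2, with the force up to 13 N. That leaves about 10 N on the block after friction. I'll hold briefly, then tighten clockwise on a small arc around the knob axis.

```bash

python3 -m crank '[[0,0,0,0,0,0,1],[0,0,0,0,0,0,1],[0,0,0,0,0,0,1],[0,0,0,0,0,0,1]]' | sed -n '2,4p'
python3 -m crank '[[0,0.0001,0,0,0,0.06,1],[0,0.0002,0,0,0,0.12,1],[0,0.0003,0,0,0,0.18,1],[-0.0001,0.0004,0,0,0,0.24,1],[-0.0001,0.0005,0,0,0,0.3,1]]' | sed -n '2,4p'
```

```text
eef_pos: [556.2, 63.9, 93.1]
tcp_rot: [3.139, -0.001, 2.45]
contact_force: [5.2, 12.0, -14.5]
eef_pos: [556.5, 64.3, 93.0]
tcp_rot: [3.14, -0.001, 2.148]
contact_force: [5.7, 11.9, -15.0]
```

```bash

python3 -m crank '[[0,0.0001,0,0,0,0.08,1],[0,0.0003,0,0,0,0.16,1],[0,0.0004,0,0,0,0.24,1],[-0.0001,0.0006,0,0,0,0.32,1],[-0.0001,0.0007,0,0,0,0.4,1]]' | sed -n '2,4p'
python3 -m crank '[[0,0.0001,0,0,0,0.08,1],[0,0.0003,0,0,0,0.16,1],[0,0.0004,0,0,0,0.24,1],[-0.0001,0.0006,0,0,0,0.32,1],[-0.0001,0.0007,0,0,0,0.4,1]]' | sed -n '2,4p'
```

```text
eef_pos: [557.2, 64.6, 93.1]
tcp_rot: [3.14, -0.002, 1.747]
contact_force: [5.6, 11.6, -14.1]
eef_pos: [557.9, 64.5, 93.1]
tcp_rot: [3.141, -0.002, 1.347]
contact_force: [4.7, 11.5, -13.5]
```

```bash

python3 -m crank '[[0,0.0001,0,0,0,0.08,1],[0,0.0003,0,0,0,0.16,1],[0,0.0004,0,0,0,0.24,1],[-0.0001,0.0006,0,0,0,0.32,1],[-0.0001,0.0007,0,0,0,0.4,1]]' | sed -n '2,4p'
python3 -m crank '[[0,0.0001,0,0,0,0.08,1],[0,0.0003,0,0,0,0.16,1],[0,0.0004,0,0,0,0.24,1],[-0.0001,0.0006,0,0,0,0.32,1],[-0.0001,0.0007,0,0,0,0.4,1]]' | sed -n '2,4p'
python3 -m crank '[[0,0.0001,0,0,0,0.06,1],[0,0.0002,0,0,0,0.12,1],[0,0.0002,0,0,0,0.16,1],[0,0.0002,0,0,0,0.16,1]]' | sed -n '2,4p'
python3 -c "
from rig import r;print(r.sense()['wrist_torque'])"
```

```text
eef_pos: [558.5, 64.2, 93.0]
tcp_rot: [-3.141, -0.002, 0.947]
contact_force: [5.0, 10.6, -14.4]
eef_pos: [559.0, 63.7, 93.1]
tcp_rot: [-3.14, -0.001, 0.547]
contact_force: [5.0, 10.5, -13.0]
eef_pos: [559.1, 63.5, 93.1]
tcp_rot: [-3.14, -0.001, 0.389]
contact_force: [4.9, 10.8, -12.7]
[ 1.65074959 -0.91261233 -0.04060006]
```

```bash

python3 -m crank '[[0.0003,-0.0007,0.0004,0,0,0,1],[0.0006,-0.0014,0.0007,0,0,0,1],[0.0006,-0.0014,0.0007,0,0,0,1]]' | sed -n '2,4p'
python3 -m crank '[[0,0,0,0,0,0,0.7],[0,0,0,0,0,0,0.3],[0,0,0,0,0,0,0],[0,0,0,0,0,0,0],[0,0,0,0,0,0,0]]'
python3 -m crank '[[0,0,-0.02,0,0,0,0],[0,0,-0.05,0,0,0,0],[0,0,-0.08,0,0,0,0],[0,0,-0.12,0,0,0,0],[0,0,-0.16,0,0,0,0]]' |sed -n '2,4p'
python3 - <<'E'
from rig import cams
from h import *
f=cams.grab_frame("wrist");cv2.imwrite("pics/w3.png",f["image"][:,:,::-1]);print(rect(f,red(f["image"]),105))
E
```

```text
eef_pos: [559.1, 63.7, 93.0]
tcp_rot: [3.141, -0.001, 0.391]
contact_force: [3.2, 0.8, -3.4]
clock: 18.8
eef_pos: [558.7, 63.7, 92.6]
tcp_rot: [3.142, 0.0, 0.391]
contact_force: [0.2, 0.5, 0.2]
opening: 0.956
grasp_force: 0.0
eef_pos: [558.3, 63.7, 253.8]
tcp_rot: [-3.141, 0.001, 0.391]
contact_force: [0.1, 0.2, -0.0]
((559.5360717773438, 63.681236267089844), (73.04303741455078, 14.950662612915039), 22.814350128173828)
```

View pics/w3.png

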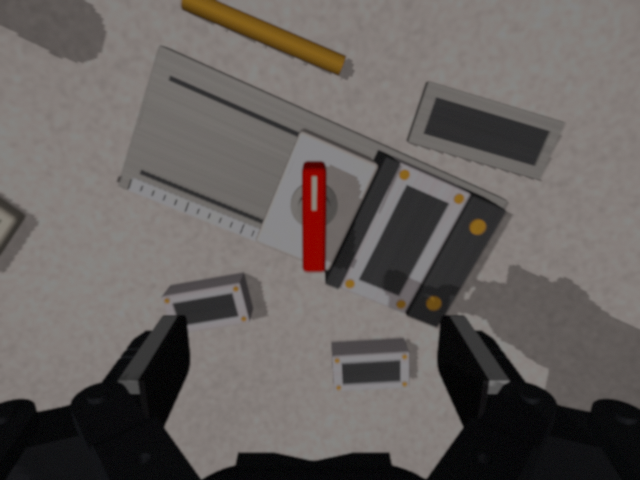

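The block at about (405,240) sits flat and square, closed between the moving jaw and the fixed jaw. The knob bar is back at 0.40 rad, so the clamp is about 2.72 and tight, and the gripper is clear. Handing in now.

```bash
python3 -c "
from rig import sign_off;print(sign_off())"
```

```text
the job is handed in; nothing more can be done
None
```

I handed the job in with the block nipped flat and square between the jaws, the clamp knob back at about 2.72 rad (tight from 2.2), and the gripper clear of everything; the hand-in returned no verdict.

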